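# Turn the pencil tin over in its sloping rack, holding its loose lid shut

### The job

The pencil tin leans in the sloping rack with its loose red lid uppermost. Pinch lid and bottom together, lift the tin out, turn it over without the lid coming off, and lay it back in the rack lid downward, resting on both pairs of arms just as before, so that the marker stays inside and the lid can serve as its tray. Lower it in rather than dropping it, and do not knock over or push away the other things on the table.

Things in the scene. Friction and masses are not known exactly. Their poses are not given: they have to be found in the camera images.
- tin_center (a point): centre (half-way up, lid on) of the closed pencil tin: aluminium, 90 x 160 mm, with loose red lid; 50 mm from bottom to lid top, 100 x 170 mm over the lid, 0.3 kg. z points out through the lid, y along the length, x across the width. At the start, in the rack, z points 40 degrees above level towards the rack's +x, x points down the slope 40 degrees from plumb, y is parallel to the rack's y
- tin_mouth (a point): centre of the tin's open rim, 21 mm along z from its centre, axes as the tin's; the shut lid's origin lies here. Lid and bottom are flat outside and can be pinched together (50 mm) across their middle, from the upper long edge, the fingers pointing along the tin's x
- lid: the loose red lid, 100 x 170 mm: a 4 mm plate with a 15 mm skirt round the tin's rim, 2 mm of play each side. It falls off if the tin is turned over unpinched. Origin at the centre of the plate's underside, z out of its top
- marker: a marker pen 135 mm long and 17 mm thick, loose inside the tin (out of sight), lying along the tin's length; origin at its middle, on its side
- rack: fixed dark steel rack, base 150 x 150 x 6 mm; origin at the base's centre on the table, z up, x ahead and to the robot's left (yaw 0.65 to 1.35 rad). Two V supports 14 mm wide at y = -62 and +62 mm, free space between. Foot of each V at x 13, z 55 mm; near arm rises 62 mm to -x at 50 degrees from level, far arm 62 mm to +x at 40 degrees, square to it
- rack_seat (a point): where the tin's centre lies when fully seated, the same lid up or lid down: 109 mm above the rack's origin, axes as the rack's. Seated, the tin's lower flat face lies on both near arms and the lid's long edge on both far arms; lid down, the tin's z points opposite to its start, 40 degrees below level
- masking_tape: roll of masking tape, 96 mm across, 25 mm high, lying flat at the rack's +x side; a bystander that stands loose on the table, to be left alone. Origin at its underside
- portion_cup: small paper portion cup with lid, 56 mm across, 32 mm high, at the rack's -x side; a bystander that stands loose on the table, to be left alone. Origin at its underside
- jar: slim brown jar with black cap, 45 mm across, 119 mm high; a bystander that stands loose on the table, to be left alone. Origin at its underside
- blue_tin: round blue tin, 68 mm across, 87 mm high; a bystander that stands loose on the table, to be left alone. Origin at its underside
- red_tin: round red tin with fixed lid, 91 mm across, 86 mm high; a bystander that stands loose on the table, to be left alone. Origin at its underside
- speaker: grey speaker, 68 mm square, 178 mm high; a bystander that stands loose on the table, to be left alone. Origin at its underside
Not all that is in view belongs to the job. There is more than one size of the part that bears tin_center; the job needs the larger.

How it is judged (in metres and radians):
On the way, in this order (a step that is already met when the one before it is completed fails the run):
1. the tin is lifted at least 45 mm out of the rack with its lid on (z of tin_center in the frame of rack above 0.155 m and distance between lid and tin_mouth below 0.01 m), for 0.2 s.
2. the tin is turned over (lid pointing more than 20 degrees below level) with its lid on (angle between tin's own z axis and vertical above 1.92 rad and distance between lid and tin_mouth below 0.01 m), for 0.2 s.
At the end, for the whole second after the job is handed in: The tin lies still in the rack lid downward: its centre within 15 mm of the seat, its lid direction 40 degrees below level within about 8 degrees, its length parallel to the rack's y within 0.12 rad, the lid shut (within 7 mm of its place on the rim) and the marker still inside (distance between tin_center and rack_seat below 0.015 m and angle between tin's own z axis and vertical between 2.12 and 2.42 rad and angle between the y axis of tin and the y axis of rack, either way round below 0.12 rad and distance between lid and tin_mouth below 0.007 m and distance between marker and tin_center below 0.05 m and linear speed of each of tin, lid below 0.02 m/s); the robot touches nothing.
It fails at once if the lid comes more than 10 mm off its place on the tin (distance between lid and tin_mouth above 0.01 m).
It fails at once if the tin is let go more than 30 mm above its seat (z of tin_center in the frame of rack above 0.14 m and contact force between each of tin, lid and the fingers below 0.05 N).
It fails at once if a bystander is pushed more than 40 mm or tipped over (distance of any of masking_tape, portion_cup, jar, blue_tin, red_tin, speaker from where it was at the start of the episode above 0.04 m or angle between any of masking_tape, portion_cup, jar, blue_tin, red_tin, speaker's own z axis and vertical above 0.6 rad).
It also fails if it takes over 46 s, if anything falls off the work surface, if the arm or the gripper's body presses on something with over 40 N, if the wrist force passes 120 N, or if a joint passes its speed limit or range.

### The arm

A 6-joint arm with a two-finger parallel gripper is mounted at the origin on a cart in front of the work surface, level with it; the furniture and walls round the work are solid. World frame = base frame: x ahead of the robot, y to its left, z up, the work surface at z = 0. Lengths are in mm, angles in degrees, forces in N, time in s.
With the tool pointing down it reaches from about 300 to 850 mm from the base axis. Payload 4.2 kg.
Tool frame: the origin (TCP) lies at the very end of the fingers, on their centre line; the grasp point (between the pads) lies 19 mm behind it; z points along the fingers, y is the line along which they close (so a half turn about z gives the same grasp; the last joint's range is limited). The gripper opens to 91 mm and grips with 3 to 60 N. Pads are 32 mm wide; open, the fingers measure 118 mm over their backs; the gripper's body (76 mm by 178 mm) begins 60 mm behind the grasp point.
Start: joints at [65.833, 18.312, 89.639, -0, 72.044, -1.146], TCP at [224.872, 529.222, 213.976] pointing down, gripper open.
Joint ranges: [-177.97, 177.97], [-48.28, 115.42], [12.27, 149.76], [-77.06, 257.06], [2.81, 150.46], [-146.56, 146.56]. Speed limits (degrees/s): [147.25, 147.25, 180, 180, 180, 180].

### API

Orientations are given as [roll, pitch, yaw] about the fixed x, y, z axes, in that order (R = Rz(yaw) Ry(pitch) Rx(roll)).
In Python, from bench import telemetry, camera, calibration, finish_job gives the robot as it stands.
- The arm moves only by the tool play_rows, never from a script. Its argument "deltas" is a list of rows, each a list of 6 numbers: the shift along the world's x, y, z in mm, then the turn, a rotation vector about the world's x, y, z in degrees. In form: [[x, y, z, wx, wy, wz], ...]. A call has exactly 10 rows; each row shifts and turns the commanded pose from where the row before left it; what a row does not reach is not made up. A row lasts 1/10 s, in which the tool goes at most 50 mm and 8.59 degrees, less where a joint would pass 70% of its speed; a pose out of reach is approached as far as the arm can. A call is refused whole if a number of a shift passes 50 or a number of a turn 8.59, either way. A call with a gripper value outside its range is refused whole. "gripper" is the opening, from 0 (shut) to 1 (fully open), set as the call begins (left out, the last holds). The fingers move at their own pace and stop on an object; "grip_force" is the grip in N (left out, the last holds). Time passes only in rows, so rows that do not move let the fingers close, or fill a call up. It gives the time, the measured TCP pose, the force, the opening and the grip force at its end, in the units of the state.
- telemetry.observe(): the state, without advancing time (a new reading comes with each control period).
- camera(name): name is "scene" or "top" or "wrist"; returns (picture, depth): 384x512x3 uint8, blue, green, red; 384x512 float32, mm along the optical axis (not along the pixel's ray), 0 where there is no reading.
- calibration(name): a dict with "vfov" (degrees; the focal length in pixels is half the picture's height over the tangent of half this angle, whatever the lens; pixels are square), "cx", "cy" (the principal point, pixels), "origin" and "rotation" of the camera in the world. Camera axes: x right, y down, z forward; pixel columns grow to the right and rows downward; lengths in mm; the calibration is good to about 2 mm. A picture is of the moment at which its call begins: read the wrist's pose just before it. calibration takes no time and is no camera call; for the wrist camera it gives the pose at the moment of the call.
- finish_job(): hands the job in; it is judged then, once.
The state is a dict: "time_s": time; "joints": joint angles; "joint_vel": joint speeds; "joint_efforts": joint torques, N m; "eef_pos": TCP position; "tool_rot": TCP orientation; "contact_force": force on the tool from outside, world axes, zero at the start; "wrist_torque": the same for the moment, N m; "finger_gap": finger opening in mm; "grip_force": force on a finger pad.
Only numpy, scipy, OpenCV 4.12 (cv2) and the standard library are available. Lean on these libraries where they do the work, as an engineer would, in place of code of your own. Each camera call takes 0.05 s, during which the arm holds its last target. There are 200 camera calls.

## Working session

There is one attempt and no reset: what is moved stays moved. The work goes in short steps, Python scripts to look and compute and a tool call to move; the robot and the scene stay as the last step left them, time stands still between calls to the robot, and variables do not carry over. Pictures are saved under pics/ and viewed, at most 10 in all, crops included, and the job is handed in when it is done.

Besides the shell and the picture viewer there is one more tool, called as name(argument=value, ...) on one line, values as JSON. play_rows: Moves the arm, as the interface text tells. Its arguments: {"type":"object","properties":{"deltas":{"type":"array","items":{"type":"array","items":{"type":"number"}}},"gripper":{"type":"number"},"grip_force":{"type":"number"}},"required":["deltas"]}

```bash
ls; mkdir -p pics
cat > h.py <<'E'
import numpy as np, cv2, pickle
from bench import telemetry, camera, calibration
def grab(n):
    c=calibration(n); im,d=camera(n); return im,d,c
def pts(d,c):
    f=d.shape[0]/2/np.tan(np.radians(c['vfov'])/2)
    v,u=np.mgrid[:d.shape[0],:d.shape[1]]
    P=np.stack([(u-c['cx'])/f*d,(v-c['cy'])/f*d,d],-1)
    return P@np.array(c['rotation']).T+np.array(c['origin'])
E
python3 - <<'E'
from h import *
print(telemetry.observe())
S={}
for n in ['scene','top']:
    im,d,c=grab(n); print(n,c, (d>0).mean()); S[n]=(im,d,c); cv2.imwrite(f'pics/{n}0.png',im)
pickle.dump(S,open('s0.pkl','wb'))
cv2.imwrite('pics/both0.png',cv2.resize(np.vstack([S['scene'][0],S['top'][0]]),(400*1,600)))
E
```

```text
pics
{'time_s': 0.0, 'joints': array([ 6.58319455e+01,  1.83507329e+01,  8.97065027e+01, -1.16823048e-03,
        7.20400722e+01, -1.14527682e+00]), 'joint_vel': array([-0.04809023,  0.0445591 ,  0.01138025,  0.02582532,  0.02771844,
       -0.03832847]), 'joint_efforts': array([-2.65385243e-04, -4.12474751e+01, -2.31976765e+01,  7.26333540e-02,
        4.58228134e-02, -1.48515524e-04]), 'eef_pos': array([224.68099111, 528.75730408, 213.12869564]), 'tool_rot': array([-1.79902689e+02, -8.34470171e-04,  1.56977583e+02]), 'contact_force': array([ 0.69301391, -0.32793937, -0.25722598]), 'wrist_torque': array([ 0.01948121,  0.01946045, -0.03904992]), 'grip_force': 0.0, 'finger_gap': 90.90376633921419}
scene {'vfov': 43.45762900071057, 'cx': 256.2974728253365, 'cy': 194.31984396860648, 'origin': array([-545.51336458, -518.10965125, 1082.39109356]), 'rotation': array([-128.96137893,   -0.32009984,  -64.95315588])} 0.9962819417317709
top {'vfov': 57.60684032397984, 'cx': 254.42604423313037, 'cy': 191.3498879245126, 'origin': array([ 312.82112558,   16.14119329, 1220.72829149]), 'rotation': array([-1.66682677e+02,  1.13682501e-01, -9.34411132e+01])} 0.9960835774739584
```

```bash
sed -i "s/np.array(c\['rotation'\]).T/R.from_euler('xyz',c['rotation'],degrees=True).as_matrix().T/; 1a from scipy.spatial.transform import Rotation as R" h.py; sed -n 1,15p h.py; python3 -c "
from bench import calibration; print(calibration('top').keys())"
```

```text
import numpy as np, cv2, pickle
from scipy.spatial.transform import Rotation as R
from bench import telemetry, camera, calibration
def grab(n):
    c=calibration(n); im,d=camera(n); return im,d,c
def pts(d,c):
    f=d.shape[0]/2/np.tan(np.radians(c['vfov'])/2)
    v,u=np.mgrid[:d.shape[0],:d.shape[1]]
    P=np.stack([(u-c['cx'])/f*d,(v-c['cy'])/f*d,d],-1)
    return P@R.from_euler('xyz',c['rotation'],degrees=True).as_matrix().T+np.array(c['origin'])
dict_keys(['vfov', 'cx', 'cy', 'origin', 'rotation'])
```

View pics/scene0.png

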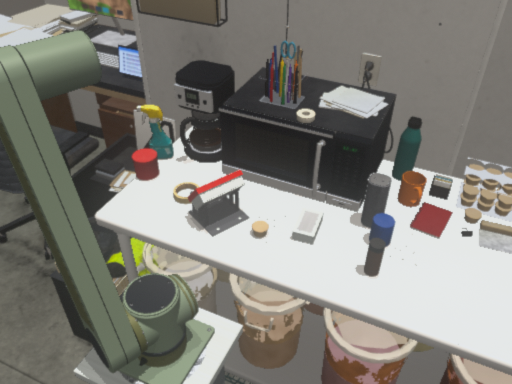

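View pics/top0.png

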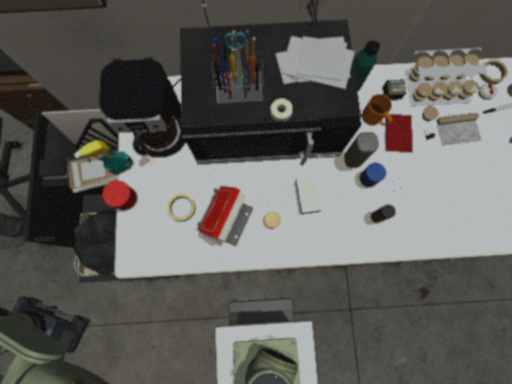

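Run:
```python
from h import *
S=pickle.load(open('s0.pkl','rb'))
box={'scene':(180,160,260,230),'top':(190,175,262,250)}
for n in S:
    im,d,c=S[n]; P=pts(d,c)
    hsv=cv2.cvtColor(im,cv2.COLOR_BGR2HSV)
    u0,v0,u1,v1=box[n]
    m=np.zeros(d.shape,np.uint8); m[v0:v1,u0:u1]=1
    red=((hsv[...,0]<8)|(hsv[...,0]>172))&(hsv[...,1]>150)&(hsv[...,2]>60)&(m>0)
    Q=P[red]; Q=Q[(Q[:,2]>30)]
    print(n,len(Q),Q.min(0),Q.max(0),'table z',np.median(P[230:240,130:180,2]) if n=='top' else np.median(P[235:250,260:285,2]))
    # plane RANSAC
    best=None
    rng=np.random.default_rng(0)
    for _ in range(300):
        a,b,e=Q[rng.choice(len(Q),3,False)]; nn=np.cross(b-a,e-a)
        if np.linalg.norm(nn)<1: continue
        nn/=np.linalg.norm(nn); k=abs((Q-a)@nn)<2.5
        if best is None or k.sum()>best.sum(): best=k
    q=Q[best]; ce=q.mean(0); U,s,V=np.linalg.svd(q-ce); nn=V[2]*np.sign(V[2][2])
    print(' plane',best.sum(),'cent',ce,'n',nn,'elev',np.degrees(np.arcsin(nn[2])),'yaw',np.degrees(np.arctan2(nn[1],nn[0])))
    yaw=np.arctan2(nn[1],nn[0]); y=np.array([-np.sin(yaw),np.cos(yaw),0]); x=np.cross(y,nn)
    for a in (x,y): t=q@a; print('  ext',np.percentile(t-ce@a,[0,2,50,98,100]), np.ptp(t))
    print('  long',V[0],'z range',q[:,2].min(),q[:,2].max())
    cv2.imwrite(f'pics/crop_{n}.png',cv2.resize(im[v0-20:v1+20,u0-20:u1+20],None,fx=5,fy=5,interpolation=2))
```

```text
scene 232 [426.13278549  49.05182187 151.61188872] [576.0060622  135.3622201  167.32158507] table z 1.9306887352995545
 plane 142 cent [502.51236117  92.76613457 159.31106479] n [-0.33839576 -0.65325865  0.67730454] elev 42.63336775919361 yaw -117.38469471115242
  ext [-7.74982576 -7.02578236 -0.02745855  7.23076715  7.51897941] 15.268805174140425
  ext [-85.81694815 -82.5026806   -1.00997394  77.7564916   82.6468127 ] 168.46376085425118
  long [-0.89135059  0.45324064 -0.00818819] z range 153.2305888288904 165.8702905156041
top 984 [312.82112558  16.14119329  86.900687  ] [ 599.27431569  186.18640762 1220.72829149] table z 0.03968942411825083
 plane 778 cent [514.98883719 124.28482873 130.86687885] n [0.35241976 0.67778984 0.6452916 ] elev 40.18754209222932 yaw 62.527627885397145
  ext [-46.14600236 -43.93206056  -0.79811184  49.03648446  55.53422714] 101.68022949630377
  ext [-82.91696322 -80.09653662   0.37462843  77.27899034  80.63603744] 163.55300065988843
  long [-0.88601248  0.46365093 -0.00311422] z range 86.90068699713379 166.00749461482815
```

play_rows(deltas=[[8,-17,10,0,0,-0.45],[8,-17,10,0,0,-0.45],[8,-17,10,0,0,-0.45],[8,-17,10,0,0,-0.45],[8,-17,10,0,0,-0.45],[8,-17,10,0,0,-0.45],[8,-17,10,0,0,-0.45],[8,-17,10,0,0,-0.45],[8,-17,10,0,0,-0.45],[8,-17,10,0,0,-0.45]], gripper=1)

```text
time_s: 1.1
eef_pos: [305.4, 357.4, 315.2]
tool_rot: [180.0, 0.0, 152.4]
contact_force: [0.0, -0.1, -0.5]
finger_gap: 91.1
grip_force: 0.0
```

play_rows(deltas=[[8,-17,0,1.77,-0.92,0],[8,-17,0,1.77,-0.92,0],[8,-17,0,1.77,-0.92,0],[8,-17,0,1.77,-0.92,0],[8,-17,0,1.77,-0.92,0],[8,-17,0,1.77,-0.92,0],[8,-17,0,1.77,-0.92,0],[8,-17,0,1.77,-0.92,0],[8,-17,0,1.77,-0.92,0],[8,-17,0,1.77,-0.92,0]])

```text
time_s: 2.1
eef_pos: [384.8, 187.6, 314.8]
tool_rot: [159.9, 0.1, 152.4]
contact_force: [0.6, 0.3, -0.7]
finger_gap: 91.2
grip_force: 0.0
```

play_rows(deltas=[[7.7,-16.7,-8.5,1.77,-0.92,0],[7.7,-16.7,-8.5,1.77,-0.92,0],[7.7,-16.7,-8.5,1.77,-0.92,0],[7.7,-16.7,-8.5,1.77,-0.92,0],[7.7,-16.7,-8.5,1.77,-0.92,0],[7.7,-16.7,-8.5,1.77,-0.92,0],[7.7,-16.7,-8.5,1.77,-0.92,0],[7.7,-16.7,-8.5,1.77,-0.92,0],[7.7,-16.7,-8.5,1.77,-0.92,0],[7.7,-16.7,-8.5,1.77,-0.92,0]])

```text
time_s: 3.1
eef_pos: [461.8, 20.6, 229.5]
tool_rot: [140.0, 0.1, 152.4]
contact_force: [-0.3, 0.6, -0.3]
finger_gap: 91.0
grip_force: 0.0
```

Run:
```python
from h import *
o=telemetry.observe(); print(o['joints'],o['eef_pos'],o['tool_rot'])
im,d,c=grab('wrist'); print(c,(d>0).mean()); pickle.dump((im,d,c),open('w0.pkl','wb')); cv2.imwrite('pics/w0.png',im)
```

```text
[ -26.87630096    5.75030318  116.26357957   44.90236147   65.54013127
 -111.51356013] [461.84576648  20.62144858 229.5116923 ] [1.40013078e+02 1.10276793e-01 1.52426591e+02]
{'vfov': 63.94110124280961, 'cx': 260.6136559777742, 'cy': 194.55691123524556, 'origin': array([339.43751735, -39.61364745, 359.66540371]), 'rotation': array([163.17118526, -40.04212152,  62.53910944])} 0.9962921142578125
```

View pics/w0.png

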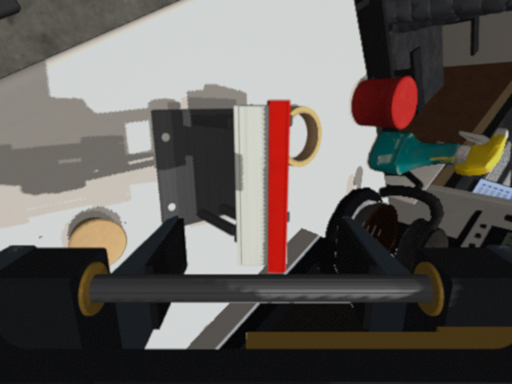

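```bash
cat > meas.py <<'E'
from h import *
def frame(yaw):
    e=np.array([np.cos(yaw),np.sin(yaw),0]);a=np.radians(40)
    n=e*np.cos(a)+[0,0,np.sin(a)]; x=e*np.sin(a)-[0,0,np.cos(a)]; y=np.cross(n,x); return np.array([x,y,n])
E
python3 - <<'E'
from meas import *
im,d,c=pickle.load(open('w0.pkl','rb')); P=pts(d,c)
hsv=cv2.cvtColor(im,cv2.COLOR_BGR2HSV)
red=((hsv[...,0]<8)|(hsv[...,0]>172))&(hsv[...,1]>150)&(hsv[...,2]>60)
m=np.zeros(d.shape,bool); m[90:280,255:300]=1
q=P[red&m]; print(len(q))
r=cv2.minAreaRect(np.argwhere(red&m)[:,::-1].astype(np.float32)); print(r)
ce=q.mean(0); V=np.linalg.svd(q-ce)[2]; print('long',V[0],'yaw of normal-dir',np.degrees(np.arctan2(-V[0][0],V[0][1]))%180,'nrm',V[2])
F=frame(np.radians(62.5)); C0=np.array([506.2,107.3,112.8])
t=(q-C0)@F.T; print('red skirt x,y,n pct 1,50,99\n',np.percentile(t,[1,5,50,95,99],axis=0).round(1))
m2=np.zeros(d.shape,bool); m2[110:260,236:268]=1; t=(P[m2]-C0)@F.T; t=t[(abs(t[:,0])<60)]
print('tin side',len(t),np.percentile(t,[1,5,50,95,99],axis=0).round(1))
print('table z',np.median(P[20:80,200:330,2]),'tape top', np.median(P[130:150,312:320,2]), 'rack base', np.median(P[150:180,158:175],axis=(0,1)))
# row profiles of n at mid
for v in (150,185,220):
    T=(P[v,228:296]-C0)@F.T; print(v,[(int(228+i),T[i,0].round(0),T[i,2].round(1)) for i in range(0,68,4)])
# refine top view with same frame
S=pickle.load(open('s0.pkl','rb')); im,d,c=S['top']; P=pts(d,c); hsv=cv2.cvtColor(im,cv2.COLOR_BGR2HSV)
red=((hsv[...,0]<8)|(hsv[...,0]>172))&(hsv[...,1]>150)&(hsv[...,2]>60); m=np.zeros(d.shape,bool); m[175:250,190:262]=1
t=(P[red&m]-C0)@F.T; t=t[np.abs(t[:,2]-25)<4]; print('top',np.percentile(t,[1,5,50,95,99],axis=0).round(1))
E
```

```text
3295
((279.0, 186.5), (171.0, 22.0), 90.0)
long [ 0.89457635 -0.44643145 -0.02078727] yaw of normal-dir 63.47886291078002 nrm [0.33656134 0.64235309 0.68855571]
red skirt x,y,n pct 1,50,99
 [[-45.7 -84.8   7.3]
 [-45.1 -76.4   7.9]
 [-44.1   8.   16. ]
 [-42.9  74.8  24.1]
 [-42.4  79.8  25. ]]
tin side 4747 [[-38.6 -74.3 -23.7]
 [-38.1 -67.3 -22.2]
 [-37.    4.6  -8.5]
 [-35.8  66.9   5.2]
 [-35.1  72.1   6.4]]
table z -0.32917776224255135 tape top 21.5783835822497 rack base [472.35926408  58.25780651   5.50746029]
150 [(228, np.float64(102.0), np.float64(-44.8)), (232, np.float64(107.0), np.float64(-39.7)), (236, np.float64(-36.0), np.float64(-22.8)), (240, np.float64(-37.0), np.float64(-19.1)), (244, np.float64(-37.0), np.float64(-15.3)), (248, np.float64(-37.0), np.float64(-11.6)), (252, np.float64(-38.0), np.float64(-7.9)), (256, np.float64(-38.0), np.float64(-4.2)), (260, np.float64(-36.0), np.float64(-0.5)), (264, np.float64(-36.0), np.float64(3.3)), (268, np.float64(-36.0), np.float64(7.0)), (272, np.float64(-44.0), np.float64(10.4)), (276, np.float64(-44.0), np.float64(14.0)
[... 1101 characters left out ...]
np.float64(-20.4)), (244, np.float64(-38.0), np.float64(-16.3)), (248, np.float64(-36.0), np.float64(-12.4)), (252, np.float64(-38.0), np.float64(-8.4)), (256, np.float64(-37.0), np.float64(-4.4)), (260, np.float64(-37.0), np.float64(-0.5)), (264, np.float64(-37.0), np.float64(3.5)), (268, np.float64(-44.0), np.float64(7.3)), (272, np.float64(-44.0), np.float64(11.2)), (276, np.float64(-44.0), np.float64(15.0)), (280, np.float64(-45.0), np.float64(18.8)), (284, np.float64(-43.0), np.float64(22.9)), (288, np.float64(55.0), np.float64(36.2)), (292, np.float64(196.0), np.float64(57.1))]
top [[-46.4 -81.2  21.7]
 [-44.8 -74.6  23.7]
 [ -4.3   1.3  26.2]
 [ 43.4  73.1  28. ]
 [ 49.6  79.1  28.4]]
```

play_rows(deltas=[[3.1,5.7,-7.6,0,0,0],[3.1,5.7,-7.6,0,0,0],[3.1,5.7,-7.6,0,0,0],[3.1,5.7,-7.6,0,0,0],[3.1,5.7,-7.6,0,0,0],[3.1,5.7,-7.6,0,0,0],[3.1,5.7,-7.6,0,0,0],[3.1,5.7,-7.6,0,0,0],[3.1,5.7,-7.6,0,0,0],[3.1,5.7,-7.6,0,0,0]])

```text
time_s: 4.15
eef_pos: [493.2, 79.7, 152.3]
tool_rot: [140.1, -0.0, 152.5]
contact_force: [0.3, 0.1, -0.0]
finger_gap: 91.5
grip_force: 0.0
```

Run:
```python
from meas import *
o=telemetry.observe(); p=o['eef_pos']; print(o['joints'].round(1),p,o['tool_rot'])
im,d,c=grab('wrist'); P=pts(d,c); cv2.imwrite('pics/w1.png',im)
T=R.from_euler('xyz',o['tool_rot'],degrees=True).as_matrix()
hsv=cv2.cvtColor(im,cv2.COLOR_BGR2HSV)
red=((hsv[...,0]<8)|(hsv[...,0]>172))&(hsv[...,1]>150)&(hsv[...,2]>60)
q=(P-p)@T   # tool coords: x,y(close),z
rr=red&(abs(q[...,1])<60)&(abs(q[...,2]-30)<40)&(abs(q[...,0])<120)
t=q[rr]; print(len(t)); print('red tool xyz\n',np.percentile(t,[1,5,50,95,99],axis=0).round(1))
A=np.c_[t[:,0],np.ones(len(t))]
for lo,hi in((2,12),(88,98)):
    pass
xs=np.arange(-70,70,10)
e=[(x,t[abs(t[:,0]-x)<4,1].min(),t[abs(t[:,0]-x)<4,1].max()) for x in xs if (abs(t[:,0]-x)<4).sum()>15]
e=np.array(e); print(e.round(1)); print('slopes deg',np.degrees(np.polyfit(e[:,0],e[:,1],1)[0]),np.degrees(np.polyfit(e[:,0],e[:,2],1)[0]))
k=(hsv[...,1]<60)&(hsv[...,2]>90)&(abs(q[...,1])<40)&(abs(q[...,0])<60)&(abs(q[...,2]-40)<25)
t=q[k]; print('side',len(t),np.percentile(t,[1,5,50,95,99],axis=0).round(1))
```

```text
[ -17.4   12.4  121.7   53.2   52.1 -116.3] [493.17349383  79.66235156 152.30004621] [ 1.40101280e+02 -3.85668443e-02  1.52487873e+02]
6087
red tool xyz
 [[-69.3   5.5   4.4]
 [-61.8   6.3   4.8]
 [ 28.7  14.3   5.8]
 [ 78.5  22.4   6.8]
 [ 82.3  23.2   7.3]]
[[-70.    5.4  23.5]
 [-60.    5.9  23.9]
 [-50.    5.9  23.5]
 [-20.    5.6  23.2]
 [-10.    5.5  22.9]
 [  0.    6.   23.2]
 [ 10.    5.9  22.8]
 [ 20.    5.8  23. ]
 [ 30.    5.7  23.3]
 [ 40.    5.6  23.9]
 [ 50.    5.5  23.4]
 [ 60.    5.4  23.3]]
slopes deg -0.05227429214301135 -0.08178486480872567
side 10 [[ 38.3 -30.6  15.1]
 [ 39.4 -30.6  15.1]
 [ 56.5 -30.4  43.8]
 [ 59.3 -15.2  44.4]
 [ 59.5  -8.6  44.4]]
```

View pics/w1.png

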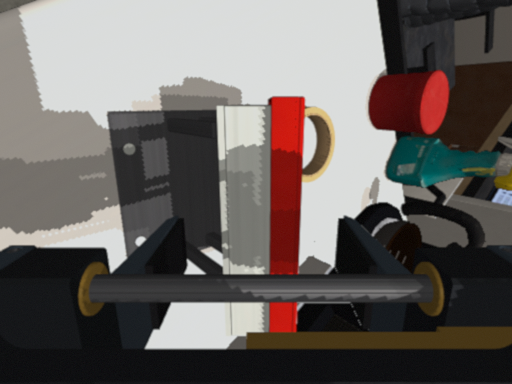

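play_rows(deltas=[[2.2,3.9,-5.5,0,0,0],[2.2,3.9,-5.5,0,0,0],[2.2,3.9,-5.5,0,0,0],[2.2,3.9,-5.5,0,0,0],[2.2,3.9,-5.5,0,0,0],[2.2,3.9,-5.5,0,0,0],[2.2,3.9,-5.5,0,0,0],[2.2,3.9,-5.5,0,0,0],[2.2,3.9,-5.5,0,0,0],[2.2,3.9,-5.5,0,0,0]])

```text
time_s: 5.2
eef_pos: [515.1, 118.5, 97.5]
tool_rot: [140.1, -0.0, 152.5]
contact_force: [-0.1, -0.2, -0.3]
finger_gap: 91.2
grip_force: 0.0
```

play_rows(deltas=[[0,0,0,0,0,0],[0,0,0,0,0,0],[0,0,0,0,0,0],[0,0,0,0,0,0],[0,0,0,0,0,0],[0,0,0,0,0,0],[0,0,0,0,0,0],[0,0,0,0,0,0],[0,0,0,0,0,0],[0,0,0,0,0,0]], gripper=0.62)

```text
time_s: 6.2
eef_pos: [514.9, 118.2, 98.0]
tool_rot: [140.1, -0.0, 152.5]
contact_force: [1.2, 0.7, 0.4]
finger_gap: 56.7
grip_force: 0.0
```

Run:
```python
from meas import *
o=telemetry.observe(); print(o)
im,d,c=grab('scene'); im2,d2,c2=grab('wrist')
cv2.imwrite('pics/s2.png',np.hstack([cv2.resize(im[130:250,150:290],(560,480)),cv2.resize(im2,(240,180))if 0 else np.zeros((480,1,3),np.uint8)]))
P=pts(d2,c2);p=o['eef_pos'];T=R.from_euler('xyz',o['tool_rot'],degrees=True).as_matrix();q=(P-p)@T
hsv=cv2.cvtColor(im2,cv2.COLOR_BGR2HSV)
red=((hsv[...,0]<8)|(hsv[...,0]>172))&(hsv[...,1]>150)&(hsv[...,2]>60)&(abs(q[...,1])<60)&(abs(q[...,2]+60)<60)&(abs(q[...,0])<120)
print('red',np.percentile(q[red],[1,5,50,95,99],axis=0).round(1))
```

```text
{'time_s': 6.2, 'joints': array([ -11.50325981,   18.494174  ,  123.97935383,   62.0384959 ,
         44.28560596, -122.93716842]), 'joint_vel': array([ 0.01548158,  0.00487149,  0.07446631, -0.07208004,  0.03747284,
       -0.01702224]), 'joint_efforts': array([-4.71590669e-03, -3.28641915e+01, -1.46708098e+01,  1.60921041e+00,
        1.53456833e+00,  4.96421638e-02]), 'eef_pos': array([514.87551986, 118.20730365,  97.97093591]), 'tool_rot': array([ 1.40099178e+02, -3.54922443e-02,  1.52491185e+02]), 'contact_force': array([1.19294736, 0.74031394, 0.39669876]), 'wrist_torque': array([-0.32237631,  0.18297586,  0.01877999]), 'grip_force': 0.0, 'finger_gap': 56.67313465628797}
red [[ -9.8   6.3 -65.7]
 [ -4.9   7.  -65.2]
 [ 50.5  15.2 -64.2]
 [ 82.1  23.5 -63.2]
 [ 84.3  24.4 -62.7]]
```

View pics/s2.png

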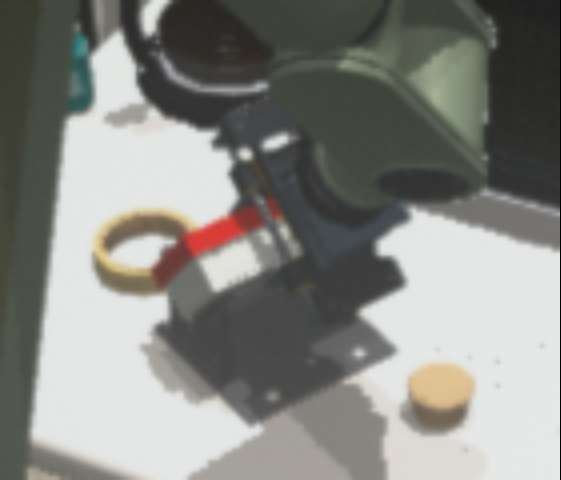

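play_rows(deltas=[[0,0,0,0,0,0],[0,0,0,0,0,0],[0,0,0,0,0,0],[0,0,0,0,0,0],[0,0,0,0,0,0],[0,0,0,0,0,0],[0,0,0,0,0,0],[0,0,0,0,0,0],[0,0,0,0,0,0],[0,0,0,0,0,0]], gripper=0, grip_force=40)

```text
time_s: 7.3
eef_pos: [515.1, 118.6, 98.3]
tool_rot: [140.0, -0.0, 152.5]
contact_force: [2.5, 4.4, 1.2]
finger_gap: 49.4
grip_force: 40.0
```

Run:
```python
from bench import telemetry
o=telemetry.observe(); print({k:o[k] for k in('joints','eef_pos','tool_rot','contact_force','wrist_torque','grip_force','finger_gap')})
```

```text
{'joints': array([ -11.48606046,   18.48976001,  123.95570906,   62.0879333 ,
         44.32796535, -122.93415903]), 'eef_pos': array([515.10805819, 118.56420104,  98.32471676]), 'tool_rot': array([ 1.40039437e+02, -4.60263013e-02,  1.52489721e+02]), 'contact_force': array([2.45298599, 4.37571958, 1.20371468]), 'wrist_torque': array([ 0.45245851, -0.2197416 , -0.07344408]), 'grip_force': 39.98570144176483, 'finger_gap': 49.357287974560606}
```

Firm grip at 49.4 mm, about the 50 mm expected. Lift it straight up.

play_rows(deltas=[[0,0,4,0,0,0],[0,0,6,0,0,0],[0,0,8,0,0,0],[0,0,10,0,0,0],[0,0,12,0,0,0],[0,0,12,0,0,0],[0,0,10,0,0,0],[0,0,8,0,0,0],[0,0,6,0,0,0],[0,0,4,0,0,0]])

```text
time_s: 8.3
eef_pos: [514.8, 118.1, 178.4]
tool_rot: [140.1, -0.0, 152.5]
contact_force: [0.2, 0.6, -2.9]
finger_gap: 49.4
grip_force: 40.0
```

play_rows(deltas=[[0,0,4,0,0,0],[0,0,6,0,0,0],[0,0,8,0,0,0],[0,0,8,0,0,0],[0,0,9,0,0,0],[0,0,9,0,0,0],[0,0,7,0,0,0],[0,0,5,0,0,0],[0,0,4,0,0,0],[0,0,0,0,0,0]])

```text
time_s: 9.3
eef_pos: [515.1, 118.2, 238.5]
tool_rot: [140.1, 0.0, 152.5]
contact_force: [-0.1, 0.3, -2.4]
finger_gap: 49.5
grip_force: 40.0
```

```bash
cat > chk.py <<'E'
from meas import *
o=telemetry.observe(); print({k:o[k] for k in('time_s','joints','eef_pos','tool_rot','contact_force','wrist_torque','grip_force','finger_gap')})
im2,d2,c2=grab('wrist')
P=pts(d2,c2);p=o['eef_pos'];T=R.from_euler('xyz',o['tool_rot'],degrees=True).as_matrix();q=(P-p)@T
hsv=cv2.cvtColor(im2,cv2.COLOR_BGR2HSV)
red=((hsv[...,0]<8)|(hsv[...,0]>172))&(hsv[...,1]>150)&(hsv[...,2]>60)&(abs(q[...,1])<60)&(abs(q[...,2]+60)<60)&(abs(q[...,0])<120)
t=q[red];print('red',len(t),np.percentile(t,[1,5,50,95,99],axis=0).round(1))
print('long axis tilt in tool x-z: deg',[ (int(x),t[abs(t[:,0]-x)<6].mean(0).round(1)) for x in (20,40,60,75) if (abs(t[:,0]-x)<6).any()])
E
python3 chk.py
```

```text
{'time_s': 9.3, 'joints': array([-11.50075126,   7.18153697, 113.01622309,  47.06476255,
        57.39700695, -99.57239169]), 'eef_pos': array([515.06071   , 118.20264932, 238.48621044]), 'tool_rot': array([1.40083373e+02, 1.13923517e-02, 1.52494784e+02]), 'contact_force': array([-0.08489552,  0.34280181, -2.35234218]), 'wrist_torque': array([-0.6414632 ,  0.36646843, -0.02069537]), 'grip_force': 39.985708594322205, 'finger_gap': 49.536037506229896}
red 10928 [[ -9.9   5.8 -65.6]
 [ -5.    6.5 -65.2]
 [ 50.7  14.8 -64.2]
 [ 82.3  23.1 -63.1]
 [ 84.5  23.9 -62.5]]
long axis tilt in tool x-z: deg [(20, array([ 21.2,  15. , -64.1])), (40, array([ 40.1,  14.9, -64.2])), (60, array([ 60.1,  14.7, -64.2])), (75, array([ 75.1,  14.8, -64.2]))]
```

play_rows(deltas=[[0,0,0,0.593,1.138,-1.534],[0,0,0,0.889,1.708,-2.301],[0,0,0,1.185,2.277,-3.068],[0,0,0,1.482,2.846,-3.835],[0,0,0,1.482,2.846,-3.835],[0,0,0,1.482,2.846,-3.835],[0,0,0,1.482,2.846,-3.835],[0,0,0,1.482,2.846,-3.835],[0,0,0,1.482,2.846,-3.835],[0,0,0,1.482,2.846,-3.835]])

```text
time_s: 10.35
eef_pos: [514.6, 118.2, 237.4]
tool_rot: [149.1, -26.7, 115.7]
contact_force: [0.1, -0.2, -3.0]
finger_gap: 49.9
grip_force: 40.0
```

```bash
python3 chk.py
```

```text
{'time_s': 10.35, 'joints': array([-11.51727483,   7.24823179, 113.10382024,  47.09506192,
        57.38942457, -55.41635777]), 'eef_pos': array([514.58351972, 118.24431173, 237.39465088]), 'tool_rot': array([149.13575206, -26.6510622 , 115.73384034]), 'contact_force': array([ 0.12493523, -0.17482998, -2.99565524]), 'wrist_torque': array([-6.59727572e-01,  3.50814168e-01,  1.24154223e-04]), 'grip_force': 39.98199284076691, 'finger_gap': 49.856856425514394}
red 10834 [[ -9.6   6.7 -65.5]
 [ -4.7   7.4 -65.1]
 [ 50.7  15.7 -64.1]
 [ 82.1  24.  -63.1]
 [ 84.5  24.8 -62.7]]
long axis tilt in tool x-z: deg [(20, array([ 21.2,  15.9, -63.9])), (40, array([ 40.1,  15.7, -64.1])), (60, array([ 60.1,  15.7, -64.1])), (75, array([ 75.1,  15.7, -64.1]))]
```

Only joint 6 turns (−99.6 to −55.4 degrees) and the lid stays put; going on with the turn.

play_rows(deltas=[[0,0,0,1.482,2.846,-3.835],[0,0,0,1.482,2.846,-3.835],[0,0,0,1.482,2.846,-3.835],[0,0,0,1.482,2.846,-3.835],[0,0,0,1.482,2.846,-3.835],[0,0,0,1.482,2.846,-3.835],[0,0,0,1.482,2.846,-3.835],[0,0,0,1.482,2.846,-3.835],[0,0,0,1.482,2.846,-3.835],[0,0,0,1.482,2.846,-3.835]])

```text
time_s: 11.4
eef_pos: [514.6, 118.2, 237.5]
tool_rot: [-176.5, -39.8, 57.1]
contact_force: [-0.2, -0.2, -3.2]
finger_gap: 50.1
grip_force: 40.0
```

play_rows(deltas=[[0,0,0,1.482,2.846,-3.835],[0,0,0,1.482,2.846,-3.835],[0,0,0,1.482,2.846,-3.835],[0,0,0,1.482,2.846,-3.835],[0,0,0,1.482,2.846,-3.835],[0,0,0,1.482,2.846,-3.835],[0,0,0,1.482,2.846,-3.835],[0,0,0,1.482,2.846,-3.835],[0,0,0,1.482,2.846,-3.835],[0,0,0,1.482,2.846,-3.835]])

```text
time_s: 12.4
eef_pos: [514.6, 118.2, 237.5]
tool_rot: [-145.8, -22.0, 1.5]
contact_force: [-0.7, -0.8, -2.0]
finger_gap: 49.4
grip_force: 40.0
```

play_rows(deltas=[[0,0,0,1.482,2.846,-3.835],[0,0,0,1.482,2.846,-3.835],[0,0,0,1.482,2.846,-3.835],[0,0,0,1.482,2.846,-3.835],[0,0,0,1.482,2.846,-3.835],[0,0,0,1.185,2.277,-3.068],[0,0,0,0.889,1.708,-2.301],[0,0,0,0.593,1.138,-1.534],[0,0,0,0.593,1.138,-1.534],[0,0,0,0,0,0]])

```text
time_s: 13.4
eef_pos: [514.6, 118.2, 237.6]
tool_rot: [-140.1, 0.0, -27.5]
contact_force: [-0.1, 0.1, -2.0]
finger_gap: 49.4
grip_force: 40.0
```

```bash
python3 chk.py
```

```text
{'time_s': 13.4, 'joints': array([-11.51099638,   7.209906  , 113.13626789,  47.12943394,
        57.32272456,  80.29135408]), 'eef_pos': array([514.63796576, 118.24712864, 237.55088679]), 'tool_rot': array([-1.40083014e+02,  3.06636600e-03, -2.74905509e+01]), 'contact_force': array([-0.10648319,  0.06815901, -1.98704383]), 'wrist_torque': array([-0.61658926,  0.4352559 , -0.06345839]), 'grip_force': 39.986021518707275, 'finger_gap': 49.36440923375417}
red 10847 [[ -7.6   6.8 -65.6]
 [ -2.9   7.5 -65.1]
 [ 52.8  15.7 -64.2]
 [ 84.4  24.  -63.1]
 [ 86.6  24.8 -62.6]]
long axis tilt in tool x-z: deg [(20, array([ 22.2,  16.1, -63.9])), (40, array([ 40.1,  15.8, -64.2])), (60, array([ 60.1,  15.7, -64.1])), (75, array([ 75.1,  15.7, -64.1]))]
```

play_rows(deltas=[[0,0,-5,0,0,0],[0,0,-7,0,0,0],[0,0,-9,0,0,0],[0,0,-10,0,0,0],[0,0,-10,0,0,0],[0,0,-9,0,0,0],[0,0,-8,0,0,0],[0,0,-7,0,0,0],[0,0,-5,0,0,0],[0,0,0,0,0,0]])

```text
time_s: 14.45
eef_pos: [514.6, 118.3, 167.2]
tool_rot: [-140.1, 0.1, -27.6]
contact_force: [-0.1, -1.0, -1.9]
finger_gap: 49.9
grip_force: 40.0
```

play_rows(deltas=[[0,0,-5,0,0,0],[0,0,-7,0,0,0],[0,0,-8,0,0,0],[0,0,-8,0,0,0],[0,0,-7,0,0,0],[0,0,-6,0,0,0],[0,0,-5,0,0,0],[0,0,-4,0,0,0],[0,0,-3,0,0,0],[0,0,0,0,0,0]])

```text
time_s: 15.45
eef_pos: [514.7, 118.2, 114.6]
tool_rot: [-140.1, 0.0, -27.6]
contact_force: [0.0, 1.1, -2.4]
finger_gap: 49.9
grip_force: 40.0
```

```bash
python3 chk.py
python3 - <<'E'
from meas import *
im,d,c=grab('scene'); cv2.imwrite('pics/s3.png',cv2.resize(im[130:250,150:290],(560,480)))
E
```

```text
{'time_s': 15.45, 'joints': array([-11.51084688,  16.83716046, 122.94969802,  59.73243294,
        45.58547087,  60.38271299]), 'eef_pos': array([514.72946006, 118.23981174, 114.60577364]), 'tool_rot': array([-1.40074876e+02,  3.62913820e-02, -2.75546080e+01]), 'contact_force': array([ 0.00327576,  1.06916326, -2.41121844]), 'wrist_torque': array([-0.57837042,  0.48790695, -0.0119469 ]), 'grip_force': 39.9854439496994, 'finger_gap': 49.86348700700635}
red 10960 [[ -7.5   6.7 -65.6]
 [ -2.6   7.5 -65.1]
 [ 52.9  15.8 -64.2]
 [ 84.4  24.1 -63.1]
 [ 86.6  25.  -62.6]]
long axis tilt in tool x-z: deg [(20, array([ 22.3,  15.9, -63.9])), (40, array([ 40.1,  15.5, -64.4])), (60, array([ 60.1,  15.9, -64.1])), (75, array([ 75.1,  15.8, -64.1]))]
```

View pics/s3.png

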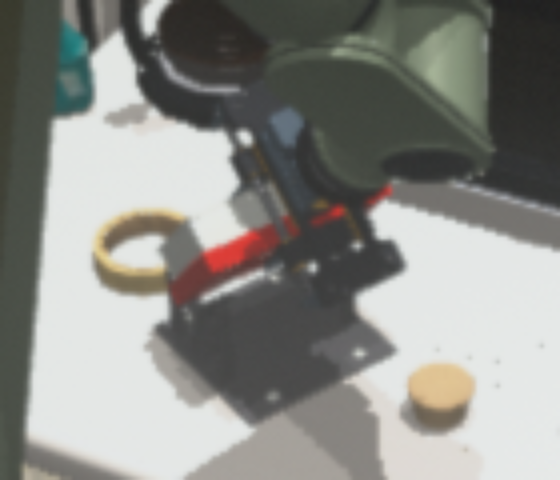

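play_rows(deltas=[[0,0,-2,0,0,0],[0,0,-2,0,0,0],[0,0,-2,0,0,0],[0,0,-2,0,0,0],[0,0,-1.5,0,0,0],[0,0,-1.5,0,0,0],[0,0,-1,0,0,0],[0,0,-1,0,0,0],[0,0,-1,0,0,0],[0,0,0,0,0,0]])

```text
time_s: 16.55
eef_pos: [514.8, 118.2, 100.8]
tool_rot: [-140.1, 0.0, -27.6]
contact_force: [-0.6, 0.2, -2.4]
finger_gap: 50.1
grip_force: 40.0
```

play_rows(deltas=[[0,0,-0.3,0,0,0],[0,0,-0.3,0,0,0],[0,0,-0.3,0,0,0],[0,0,-0.3,0,0,0],[0,0,-0.3,0,0,0],[0,0,-0.3,0,0,0],[0,0,0,0,0,0],[0,0,0,0,0,0],[0,0,0,0,0,0],[0,0,0,0,0,0]])

```text
time_s: 17.55
eef_pos: [514.9, 118.2, 99.2]
tool_rot: [-140.1, -0.0, -27.6]
contact_force: [-0.2, -0.5, -2.5]
finger_gap: 49.8
grip_force: 40.0
```

play_rows(deltas=[[0,0,-0.3,0,0,0],[0,0,-0.3,0,0,0],[0,0,-0.3,0,0,0],[0,0,-0.3,0,0,0],[0,0,0,0,0,0],[0,0,0,0,0,0],[0,0,0,0,0,0],[0,0,0,0,0,0],[0,0,0,0,0,0],[0,0,0,0,0,0]])

```text
time_s: 18.55
eef_pos: [515.2, 118.5, 98.4]
tool_rot: [-140.0, -0.0, -27.6]
contact_force: [1.7, 3.7, 2.0]
finger_gap: 50.1
grip_force: 40.0
```

play_rows(deltas=[[0,0,-0.3,0,0,0],[0,0,-0.3,0,0,0],[0,0,-0.3,0,0,0],[0,0,0,0,0,0],[0,0,0,0,0,0],[0,0,0,0,0,0],[0,0,0,0,0,0],[0,0,0,0,0,0],[0,0,0,0,0,0],[0,0,0,0,0,0]])

```text
time_s: 19.55
eef_pos: [515.2, 118.5, 98.3]
tool_rot: [-139.9, -0.0, -27.6]
contact_force: [-1.1, 1.9, 10.5]
finger_gap: 50.1
grip_force: 40.0
```

Contact with both arms (the force now points up, at the grasp pose). Easing the fingers open.

play_rows(deltas=[[0,0,0,0,0,0],[0,0,0,0,0,0],[0,0,0,0,0,0],[0,0,0,0,0,0],[0,0,0,0,0,0],[0,0,0,0,0,0],[0,0,0,0,0,0],[0,0,0,0,0,0],[0,0,0,0,0,0],[0,0,0,0,0,0]], grip_force=5)

```text
time_s: 20.55
eef_pos: [515.2, 118.6, 98.3]
tool_rot: [-139.9, -0.0, -27.5]
contact_force: [-1.2, 1.6, 9.3]
finger_gap: 49.8
grip_force: 5.0
```

play_rows(deltas=[[0,0,0,0,0,0],[0,0,0,0,0,0],[0,0,0,0,0,0],[0,0,0,0,0,0],[0,0,0,0,0,0],[0,0,0,0,0,0],[0,0,0,0,0,0],[0,0,0,0,0,0],[0,0,0,0,0,0],[0,0,0,0,0,0]], gripper=0.64)

```text
time_s: 21.55
eef_pos: [514.9, 118.3, 97.1]
tool_rot: [-140.1, -0.0, -27.5]
contact_force: [0.3, -0.8, -0.8]
finger_gap: 58.3
grip_force: 0.0
```

```bash
python3 chk.py
```

```text
{'time_s': 21.55, 'joints': array([-11.50735923,  18.5730017 , 124.0876512 ,  62.29019119,
        44.1762222 ,  56.77087152]), 'eef_pos': array([514.86343411, 118.25040872,  97.08398218]), 'tool_rot': array([-1.40063440e+02, -6.69952868e-05, -2.75476398e+01]), 'contact_force': array([ 0.30491251, -0.78642801, -0.80594659]), 'wrist_torque': array([-0.31713855,  0.28801538, -0.01930525]), 'grip_force': 0.0, 'finger_gap': 58.34535177048094}
red 10980 [[ -6.9   5.8 -66.2]
 [ -2.1   6.5 -65.8]
 [ 53.2  14.8 -64.9]
 [ 84.4  23.1 -63.8]
 [ 86.6  24.  -63.3]]
long axis tilt in tool x-z: deg [(20, array([ 22.4,  15.1, -64.3])), (40, array([ 40. ,  14.2, -65.1])), (60, array([ 60.1,  15. , -64.6])), (75, array([ 75.1,  14.8, -64.8]))]
```

play_rows(deltas=[[0,0,0,0,0,0],[0,0,0,0,0,0],[0,0,0,0,0,0],[0,0,0,0,0,0],[0,0,0,0,0,0],[0,0,0,0,0,0],[0,0,0,0,0,0],[0,0,0,0,0,0],[0,0,0,0,0,0],[0,0,0,0,0,0]], gripper=0.95)

```text
time_s: 22.6
eef_pos: [514.9, 118.2, 97.1]
tool_rot: [-140.1, 0.0, -27.5]
contact_force: [0.3, -0.6, 0.1]
finger_gap: 86.6
grip_force: 0.0
```

play_rows(deltas=[[-1.5,-2.85,3.83,0,0,0],[-2.4,-4.55,6.1,0,0,0],[-3,-5.7,7.66,0,0,0],[-3,-5.7,7.66,0,0,0],[-3,-5.7,7.66,0,0,0],[-3,-5.7,7.66,0,0,0],[-3,-5.7,7.66,0,0,0],[-3,-5.7,7.66,0,0,0],[-3,-5.7,7.66,0,0,0],[-3,-5.7,7.66,0,0,0]])

```text
time_s: 23.6
eef_pos: [486.7, 64.7, 168.9]
tool_rot: [-140.1, 0.0, -27.6]
contact_force: [0.2, 0.9, 0.5]
finger_gap: 87.2
grip_force: 0.0
```

play_rows(deltas=[[-4,-7.6,10.2,0,0,0],[-4,-7.6,10.2,0,0,0],[-4,-7.6,10.2,0,0,0],[-4,-7.6,10.2,0,0,0],[-4,-7.6,10.2,0,0,0],[-4,-7.6,10.2,0,0,0],[0,0,0,0,0,0],[0,0,0,0,0,0],[0,0,0,0,0,0],[0,0,0,0,0,0]])

```text
time_s: 24.6
eef_pos: [462.7, 20.0, 229.0]
tool_rot: [-140.1, 0.1, -27.5]
contact_force: [0.5, 0.8, 0.0]
finger_gap: 86.6
grip_force: 0.0
```

Run:
```python
from meas import *
im,d,c=grab('wrist'); P=pts(d,c); cv2.imwrite('pics/w3.png',im)
F=frame(np.radians(62.5)); C=np.array([510.5,110.5,109])
t=(P-C)@F.T
k=(np.abs(t[...,1])<90)&(np.abs(t[...,0]+46)<9)&(np.abs(t[...,2])<32)
hsv=cv2.cvtColor(im,cv2.COLOR_BGR2HSV)
red=((hsv[...,0]<8)|(hsv[...,0]>172))&(hsv[...,1]>150)
for nm,m in(('red',k&red),('alu',k&~red)): print(nm,m.sum(),np.percentile(t[m],[1,5,50,95,99],axis=0).round(1))
```

```text
red 3296 [[-51.6 -85.5 -24.7]
 [-51.1 -79.9 -23.8]
 [-50.  -12.6 -15.7]
 [-48.9  69.7  -7.7]
 [-48.3  78.7  -6.9]]
alu 5428 [[-50.  -82.2 -14.9]
 [-44.6 -77.1  -5.8]
 [-43.1 -12.8   8.8]
 [-42.   67.6  23.4]
 [-41.5  75.5  24.7]]
```

View pics/w3.png

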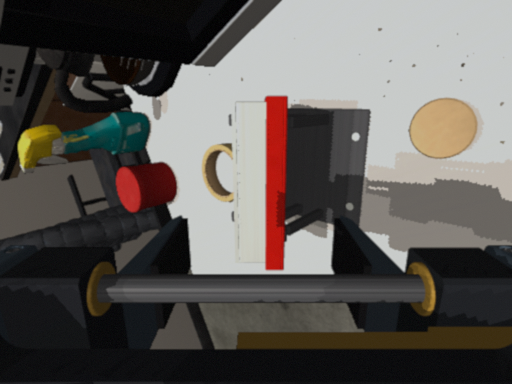

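The picture shows the tin seated with the lid strip (columns 266–287) on the rack side and shut. Lid and bottom lie 25 mm either side of the seat, the tape and cup are undisturbed, and the fingers are clear.

```bash
python3 -c "
from bench import finish_job; print(finish_job())"
```

```text
the job is handed in; nothing more can be done
None
```

The tin was lifted out, turned over with the lid on and lowered back into the rack lid down; a last camera check showed it seated within about 3 mm and the lid shut (the marker could not be seen), and I handed the job in about 25 s into the 46 s limit; no verdict was returned.

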